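# Clip the pull handle to the brake-lever crate

## Robot

A 6-joint arm with a two-finger parallel gripper is mounted at the origin on the work surface. World frame = base frame: x ahead of the robot, y to its left, z up, the work surface at z = 0. Lengths are in m, angles in degrees, forces in N, time in s.
With the tool pointing down it reaches from about 0.35 to 0.925 m from the base axis. Payload 6.4 kg.
Tool frame: the origin (TCP) lies at the very end of the fingers, on their centre line; the grasp point (between the pads) lies 19 mm behind it (env.pinch_z is the distance from the TCP to the grasp point, in m); z points along the fingers, y is the line along which they close (so a half turn about z gives the same grasp; the last joint's range is limited). The gripper opens to 85 mm and grips with 20 to 120 N. Pads are 22 mm wide; open, the fingers measure 114 mm over their backs; the gripper's body (76 mm by 85 mm) begins 54 mm behind the grasp point. The pads swing forward as they close: fully open they stand 13 mm farther back than shut.
Start: joints at [-73.86, 14.043, 89.255, -0, 76.702, -9.975], TCP at [0.286, -0.584, 0.231] pointing down, gripper open.
Joint ranges: [-179.41, 179.41], [-58.25, 129.5], [7.25, 145.43], [-54.29, 234.29], [11.92, 165.04], [-157.13, 157.13]. Speed limits (degrees/s): [147.25, 147.25, 180, 180, 180, 180].

## Interface

Orientations are given as [roll, pitch, yaw] about the fixed x, y, z axes, in that order (R = Rz(yaw) Ry(pitch) Rx(roll)).
In Python, from station import env, cams gives the robot as it stands. The module is installed in compiled form; this text tells all that it offers.
- The arm moves only by the shell command python3 -m creep 'ROWS' [FORCE]. ROWS is JSON, a list that holds one entry, the list of rows, each a list of 5 numbers: the shift along the world's x, y, z each as a share of 0.1 m, from -1 to 1, then the turn about the world's z as a share of 360 degrees, from -1 to 1, then the closure, from -1 (fully open) to 1 (shut). A call has 1 to 20 rows; each row shifts and turns the commanded pose from where the row before left it; what a row does not reach is not made up. A row lasts 1/8 s, in which the tool goes at most 62.5 mm and 10.7 degrees, less where a joint would pass 70% of its speed; a pose out of reach is approached as far as the arm can. A call with a number of a shift or a turn outside -1 to 1 is refused whole. A call with a gripper value outside its range is refused whole. The fingers move at their own pace and stop on an object; FORCE is the grip in N (left out, the last holds). Time passes only in rows, so rows that do not move let the fingers close. It gives the time, the measured TCP pose, the force, the opening and the grip force at its end, in the units of the state.
- env.observe(): the state, without advancing time (a new reading comes with each control period).
- cams.camera(name): name is "scene" or "top" or "wrist"; returns the picture (480x640x3 uint8, blue, green, red); there is no depth.
- cams.get_calibration(name): a dict with "fx", "fy", "cx", "cy" (pixels), "distortion" ([k1, k2, p1, p2, k3] as OpenCV has them; the pictures are not rectified), "extrinsics" (4x4, takes a point from camera to world coordinates). Camera axes: x right, y down, z forward; pixel columns grow to the right and rows downward; lengths in m; the calibration is good to about 2 mm. A picture is of the moment at which its call begins: read the wrist's pose just before it. get_calibration takes no time and is no camera call; for the wrist camera it gives the pose at the moment of the call.
- env.job_done(): hands the job in; it is judged then, once.
The state is a dict: "time_s": time; "joints": joint angles; "joint_velocities": joint speeds; "joint_efforts": joint torques, N m; "tcp_pos": TCP position; "tool_rot": TCP orientation; "ft_force": force on the tool from outside, world axes, zero at the start; "wrist_torque": the same for the moment, N m; "opening": finger opening in m; "finger_force": force on a finger pad.
Only numpy, scipy, OpenCV 4.12 (cv2) and the standard library are available. Lean on these libraries where they do the work, as an engineer would, in place of code of your own. Each camera call takes 0.05 s, during which the arm holds its last target. There are 200 camera calls.

## Task

Clip the snap-hook pull handle (the one with the sprung gate, not the plain open hook) onto the tow staple of the crate of brake levers, so that the crate can be drawn off the bench. Push it on until the staple's front leg is inside the hook and the gate has flicked shut in front of it, then let the handle go and leave it clipped on.

Things in the scene. Friction and masses are not known exactly. Their poses are not given: they have to be found in the camera images.
- snap_hook: Loose pull handle with snap hook, 210 mm long, 0.28 kg, lying flat. Origin: grasp point, under the wooden grip (22 mm wide, 20 tall, x -80 to 30 mm), near its balance point. +x: from grip to the hook's open mouth, +z up. Steel head: U of 14 mm bar at z 0-14, 30 mm wide inside, horns flaring to 86 mm wide at x 129. A twin beside it has a plain J hook: not wanted.
- hook_seat (a point): Point in the snap hook, 66 mm ahead (+x) of the handle's origin and 7 mm above it (mid-plane of the U), 9 mm before the inner back of the U. When the staple's 10 mm leg has been pushed in as far as here (at most 4 mm deeper) the gate is free to flick shut. With the gate shut the leg's centre can lie from 4 mm behind to 30 mm ahead of it.
- gate (a joint): Gate of the snap hook: flat steel finger 32 mm long across the mouth, 39 mm ahead (+x) of hook_seat, hinged at y = -21 mm. 0 = shut (sprung), grows as it swings into the hook, at most 1.6 rad; it cannot swing outwards. Pushing the hook along +x over a leg swings it in with 3 to 8 N.
- lever_staple (a point): Middle of the front leg of the staple before the crate of long brake levers (not the one of round cogs). Staple: upside-down U of 10 mm steel bar on a fixed board; leg upright, free from 10 to 74 mm above the bench, this point at 45. +x: level, towards the crate: push the hook on that way, flat. Rear leg 60 mm and crate 100 mm beyond, board's edge 20 mm before.
Mind the look-alikes: they are no part of the job. Leave any black look-alike of the snap_hook alone.

How it is judged (in metres and radians):
On the way:
1. the front leg of the lever crate's staple, in the hook's mouth, has pushed the gate open (value of joint gate above 0.4 rad and x of lever_staple in the frame of snap_hook between 0.05 and 0.115 m and y of lever_staple in the frame of snap_hook between -0.022 and 0.022 m), for 0.03 s.
At the end, for the whole second after the job is handed in: The front leg of the lever crate's staple is inside the snap hook (50 to 104 mm ahead of the hook's origin, within 20 mm of its middle line, the hook between the staple's foot and top), the gate is shut (below 0.2 rad) and the hook lies still (value of joint gate below 0.2 rad and x of lever_staple in the frame of snap_hook between 0.05 and 0.104 m and y of lever_staple in the frame of snap_hook between -0.02 and 0.02 m and z of lever_staple in the frame of snap_hook between -0.03 and 0.045 m and linear speed of snap_hook below 0.03 m/s); the robot touches nothing.
It also fails if it takes over 45 s, if anything falls off the work surface, if the arm or the gripper's body presses on something with over 40 N, if the wrist force passes 120 N, or if a joint passes its speed limit or range.

## Working session

There is one attempt and no reset: what is moved stays moved. The work goes in short steps, Python scripts to look and compute and a shell command to move; the robot and the scene stay as the last step left them, time stands still between calls to the robot, and variables do not carry over. Pictures are saved under pics/ and viewed, at most 10 in all, crops included, and the job is handed in when it is done.

```bash
mkdir -p pics
cat > h.py <<'E'
import numpy as np, cv2
from station import env, cams
def snap(n,f):
    c=cams.get_calibration(n); im=cams.camera(n); cv2.imwrite(f,im); return im,c
def ray(c,u,v):
    K=np.array([[c["fx"],0,c["cx"]],[0,c["fy"],c["cy"]],[0,0,1.]])
    p=cv2.undistortPoints(np.array([[[u,v]]],float),K,np.array(c["distortion"],float))[0,0]
    E=np.array(c["extrinsics"]); return E[:3,3],E[:3,:3]@np.array([p[0],p[1],1])
def onz(c,u,v,z):
    o,d=ray(c,u,v); return o+d*(z-o[2])/d[2]
def proj(c,P):
    K=np.array([[c["fx"],0,c["cx"]],[0,c["fy"],c["cy"]],[0,0,1.]]);E=np.linalg.inv(np.array(c["extrinsics"]))
    return cv2.projectPoints(np.array([P],float),cv2.Rodrigues(E[:3,:3])[0],E[:3,3],K,np.array(c["distortion"],float))[0][0,0]
E
python3 - <<'E'
from h import *
import pickle
C={}
for n in("top","scene"):
    im,c=snap(n,f"pics/{n}0.png");C[n]=c;print(n,np.round(c["extrinsics"],3).tolist(),c["fx"])
pickle.dump(C,open("cal.pkl","wb"))
print(env.observe())
E
```

```text
top [[-0.006, -0.991, 0.131, 0.419], [-1.0, 0.004, -0.015, 0.008], [0.015, -0.131, -0.991, 0.734], [0.0, 0.0, 0.0, 1.0]] 498.9763520608188
scene [[-0.56, 0.621, -0.549, 1.036], [0.829, 0.403, -0.388, 0.376], [-0.02, -0.672, -0.741, 0.766], [0.0, 0.0, 0.0, 1.0]] 601.6862335334381
{'time_s': 0.1, 'joints': array([-7.38596004e+01,  1.40817452e+01,  8.93182051e+01, -1.88551100e-03,
        7.67036369e+01, -9.97486168e+00]), 'joint_velocities': array([ 0.09675976, -0.07806322, -0.12308618, -0.06615802,  0.02916816,
        0.12274057]), 'joint_efforts': array([-5.73461384e-04, -4.30674577e+01, -3.27126575e+01, -1.55875746e-04,
        2.90346768e-03,  5.84631181e-06]), 'tcp_pos': array([ 0.28597249, -0.58314103,  0.23026975]), 'tool_rot': array([-1.79897661e+02, -1.61365070e-02,  2.61156822e+01]), 'ft_force': array([ 0.12305461,  0.23758167, -0.7123075 ]), 'wrist_torque': array([ 0.00948112,  0.03344167, -0.02094436]), 'finger_force': 0.0, 'opening': 0.08536444671100557}
```

View pics/top0.png

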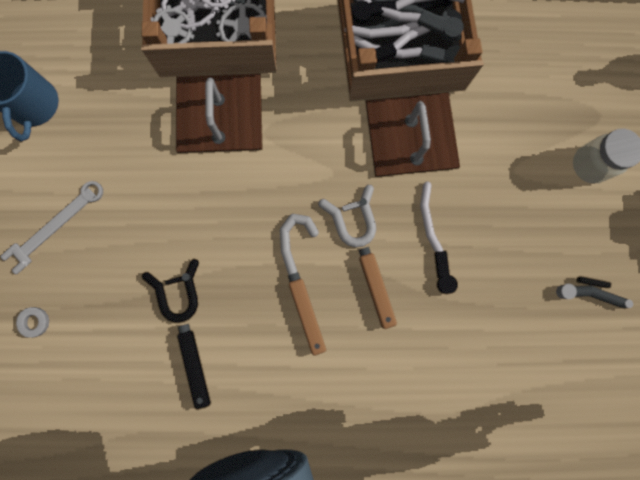

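View pics/scene0.png

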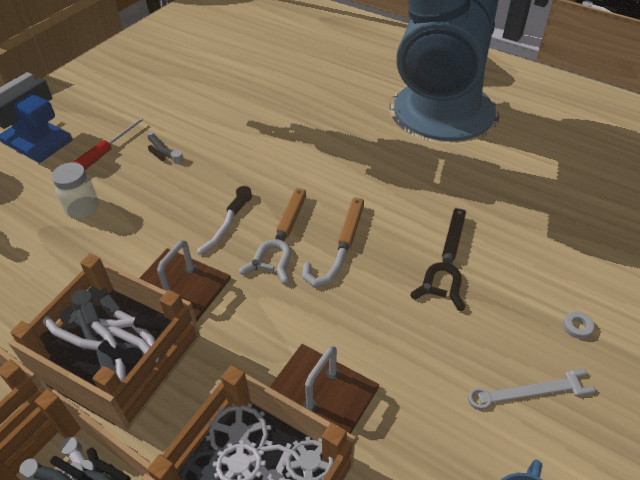

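The two pictures show these candidates, with pixels from the top view:
- **Orange handle with a Y head and a bar across its mouth (350,215):** the snap hook.
- **Orange handle at (300,230):** a plain J, so not wanted.
- **Black Y (180,300):** the look-alike, to be left alone.
- **Crates:** long levers at (410,40), with staple (420,130). The crate at (210,20) holds round cogs, so not that one.

One enlarged crop will confirm this.

Run:
```python
from h import *
import pickle
C=pickle.load(open("cal.pkl","rb"))
t=cv2.imread("pics/top0.png");s=cv2.imread("pics/scene0.png")
a=cv2.resize(t[80:340,310:470],None,fx=2.3,fy=2.3,interpolation=cv2.INTER_CUBIC)
b=cv2.resize(s[180:330,130:320],None,fx=2.2,fy=2.2,interpolation=cv2.INTER_CUBIC)
o=np.zeros((598,800,3),np.uint8);o[:a.shape[0],:a.shape[1]]=a[:598];o[:b.shape[0],370:370+b.shape[1]]=b
cv2.imwrite("pics/crop0.png",o)
for n,im,box in(("top",t,(350,240,400,335)),("scene",s,(270,180,310,250))):
    h=cv2.cvtColor(im,cv2.COLOR_BGR2HSV);x0,y0,x1,y1=box
    m=cv2.inRange(h,(3,130,70),(16,255,255));k=np.zeros_like(m);k[y0:y1,x0:x1]=m[y0:y1,x0:x1]
    c=max(cv2.findContours(k,0,1)[0],key=cv2.contourArea);r=cv2.minAreaRect(c);bp=cv2.boxPoints(r);print(n,r,cv2.contourArea(c))
    for p in bp: print(np.round(p),np.round(onz(C[n],*p,0.018),4))
```

```text
top ((373.4410095214844, 292.01922607421875), (73.68155670166016, 4.794984340667725), 71.93952178955078) 111.0
[360. 258.] [ 0.4851 -0.0628  0.018 ]
[364. 256.] [ 0.4872 -0.0694  0.018 ]
[387. 326.] [ 0.3871 -0.1003  0.018 ]
[383. 328.] [ 0.385  -0.0937  0.018 ]
scene ((291.69390869140625, 210.54855346679688), (12.967062950134277, 47.61957550048828), 24.676862716674805) 473.5
[276. 229.] [ 0.4958 -0.0803  0.018 ]
[296. 186.] [ 0.3884 -0.1141  0.018 ]
[308. 192.] [ 0.3886 -0.0879  0.018 ]
[288. 235.] [ 0.495  -0.0561  0.018 ]
```

View pics/crop0.png

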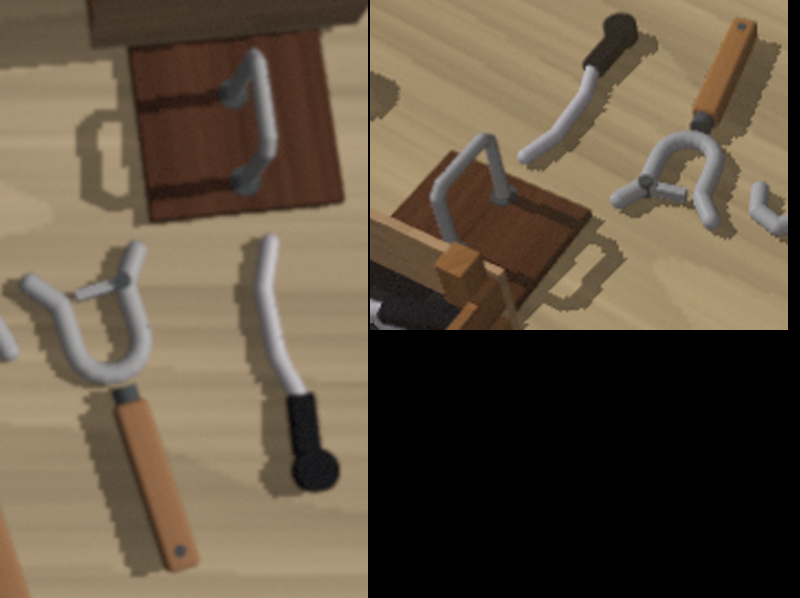

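The crop confirms all three: the orange snap hook has a gate bar across its mouth, the black-knobbed tool is a loose lever, and the staple stands on the board before the lever crate. Next I compute the poses.

Run:
```python
from h import *
import pickle
C=pickle.load(open("cal.pkl","rb"))
def T(x,y):return 310+x/2.3,80+y/2.3
def S(x,y):return 130+(x-370)/2.2,180+y/2.2
def tri(a,b):
    o1,d1=ray(C["top"],*a);o2,d2=ray(C["scene"],*b);d1/=np.linalg.norm(d1);d2/=np.linalg.norm(d2)
    st=np.linalg.lstsq(np.c_[d1,-d2],o2-o1,rcond=None)[0];p=o1+st[0]*d1;q=o2+st[1]*d2;return np.round((p+q)/2,4),round(np.linalg.norm(p-q),4)
print("front top",tri(T(268,152),S(488,137)),"rear top",tri(T(256,55),S(437,190)),"foot",tri(T(242,188),S(503,193)))
for n,p in(("front foot z.012",T(242,188)),("rear foot",T(232,98))):print(n,onz(C["top"],*p,0.012))
for n,p in(("fronttop z.079",T(268,152)),("reartop",T(256,55))):print(n,onz(C["top"],*p,0.079), )
for n,p in(("sc ftop z.079",S(488,137)),("rtop",S(437,190))):print(n,onz(C["scene"],*p,0.079), )
print("sc foot",onz(C["scene"],*S(503,193),.012))
f=onz(C["top"],*T(132,404),.02);r=onz(C["top"],*T(180,564),.02);print("grip",f,r,np.linalg.norm(f-r))
print("sc grip",onz(C["scene"],*S(706,112),.02),onz(C["scene"],*S(744,22),.02))
d=(f-r)/np.linalg.norm(f-r);print("origin",f-.03*d,"yaw",np.degrees(np.arctan2(d[1],d[0])))
for p in((150,218),(343,202),(130,46),(320,30)):print("board",onz(C["top"],*T(*p),.01))
print("horn L,R",onz(C["top"],*T(30,282),.007),onz(C["top"],*T(137,246),.007),"Uback",onz(C["top"],*T(112,375),.007))
```

```text
front top (array([ 0.6349, -0.1532,  0.0708]), np.float64(0.0004)) rear top (array([ 0.6938, -0.1464,  0.0759]), np.float64(0.001)) foot (array([ 0.6328, -0.1527,  0.0056]), np.float64(0.0046))
front foot z.012 [ 0.62958575 -0.14928983  0.012     ]
rear foot [ 0.69087342 -0.14480419  0.012     ]
fronttop z.079 [ 0.63213581 -0.15103383  0.079     ]
reartop [ 0.69279404 -0.14612944  0.079     ]
sc ftop z.079 [ 0.63968319 -0.14714188  0.079     ]
rtop [ 0.69521332 -0.14356669  0.079     ]
sc foot [ 0.63689376 -0.15064285  0.012     ]
grip [ 0.4878481  -0.07371002  0.02      ] [ 0.38865075 -0.10159193  0.02      ] 0.10304132369976567
sc grip [ 0.49354089 -0.06729067  0.02      ] [ 0.39418645 -0.10053025  0.02      ]
origin [ 0.45896726 -0.08182771  0.02      ] yaw 15.69935060603554
board [ 0.61003218 -0.08892673  0.01      ]
board [ 0.62083803 -0.21602505  0.01      ]
board [ 0.72760863 -0.07832298  0.01      ]
board [ 0.7395947  -0.20627128  0.01      ]
horn L,R [ 0.56849401 -0.01073009  0.007     ] [ 0.59214262 -0.08044081  0.007     ] Uback [ 0.50778793 -0.06272876  0.007     ]
```

```bash
python3 -m creep '[[[0.147,0.42,0,-0.0023,-1],[0.147,0.42,0,-0.0023,-1],[0.147,0.42,0,-0.0023,-1],[0.147,0.42,0,-0.0023,-1],[0.147,0.42,0,-0.0023,-1],[0.147,0.42,0,-0.0023,-1],[0.147,0.42,0,-0.0023,-1],[0.147,0.42,0,-0.0023,-1],[0.147,0.42,0,-0.0023,-1],[0.147,0.42,0,-0.0023,-1],[0.147,0.42,0,-0.0023,-1],[0.147,0.42,0,-0.0023,-1],[0,0,0,0,-1],[0,0,0,0,-1]]]'
python3 - <<'E'
from h import *
import pickle
o=env.observe();im,c=snap("wrist","pics/w1.png");pickle.dump(c,open("w1.pkl","wb"))
print(o["tcp_pos"],o["tool_rot"],np.round(c["extrinsics"],3).tolist())
t=np.radians(16.3);O=np.array([.463,-.080,0]);X=np.array([np.cos(t),np.sin(t),0])
for n,P in(("org",O+[0,0,.02]),("rear",O-.08*X+[0,0,.02]),("front",O+.03*X+[0,0,.02]),("leg",[.634,-.1505,.045])):print(n,proj(c,P))
E
```

```text
time_s: 1.85
tcp_pos: [0.4623, -0.0798, 0.231]
tool_rot: [-180.0, 0.0, 16.2]
ft_force: [-0.4, -0.4, 0.5]
opening: 0.0856
finger_force: 0.0
[ 0.46228382 -0.07982688  0.23101165] [-1.79996893e+02  3.45636734e-02  1.61983502e+01] [[0.28, -0.927, -0.251, 0.527], [-0.96, -0.27, -0.074, -0.061], [0.0, 0.261, -0.965, 0.375], [0.0, 0.0, 0.0, 1.0]]
org [321.49282056 211.97089803]
rear [321.53685704 291.90505611]
front [321.4746776  179.57042075]
leg [469.87604061  35.42124168]
```

View pics/w1.png

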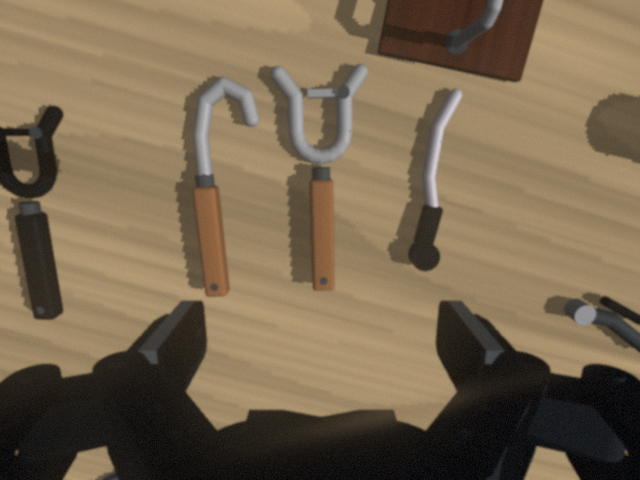

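The wrist view shows the snap hook centred: grip from (321,180) to (323,290), horns at (278,72) and (361,70). The staple foot is at (456,42) and a loose lever runs from (457,93) to (425,258). The grip matches the predicted pixels.

```bash
python3 - <<'E'
from h import *
import pickle
c=pickle.load(open("w1.pkl","rb"))
P=lambda u,v,z:np.round(onz(c,u,v,z),4)
r=P(323,290,.02);f=P(321,180,.02);L=P(278,72,.007);R=P(361,70,.007);m=(L+R)/2;b=P(320.5,162,.0)
print("grip",r,f,"horns",L,R,m,"hinge",P(343,92,.01),"Uback out",b)
for a,e in((r,f),(r,m),(R,L)):print(np.degrees(np.arctan2(*(e-a)[1::-1])))
print("foot",P(456,42,.012),"board",P(378,52,.01),P(521,80,.01))
print("lever",P(457,93,.007),P(432,140,.007),P(433,208,.01),P(425,258,.015))
E
python3 -m creep '[[[0,0,-0.45,0.0015,-1],[0,0,-0.45,0,-1],[0,0,-0.45,0,-1],[0,0,-0.45,0,-1],[0,0,-0.3,0,-1],[0,0,-0.15,0,-1],[0,0,0,0,-1]]]' 60
```

```text
grip [ 0.3886 -0.1033  0.02  ] [ 0.4913 -0.0713  0.02  ] horns [ 0.5706 -0.0085  0.007 ] [ 0.5928 -0.0785  0.007 ] [ 0.5817 -0.0435  0.007 ] hinge [ 0.5704 -0.0686  0.01  ] Uback out [ 0.5055 -0.0666  0.    ]
17.306362896329084
17.20692194296472
107.59605248464322
foot [ 0.6364 -0.1499  0.012 ] board [ 0.6103 -0.0881  0.01  ] [ 0.6248 -0.217   0.01  ]
lever [ 0.5989 -0.1672  0.007 ] [ 0.554  -0.1598  0.007 ] [ 0.4948 -0.182   0.01  ] [ 0.4466 -0.1902  0.015 ]
time_s: 2.78
tcp_pos: [0.462, -0.0802, 0.0058]
tool_rot: [-179.9, 0.1, 16.7]
ft_force: [-0.5, -0.0, 0.5]
opening: 0.0854
finger_force: 0.0
```

```bash
python3 -m creep '[[[0,0,0,0.0014,1],[0,0,0,0,1],[0,0,0,0,1],[0,0,0,0,1],[0,0,0,0,1],[0,0,0,0,1],[0,0,0.2,0,1],[0,0,0.3,0,1],[0,0,0.2,0,1],[0,0,0,0,1]]]' 60
python3 -m creep '[[[0.02,-0.1,0,-0.008,1],[0.04,-0.2,0,-0.008,1],[0.05,-0.25,0,-0.0085,1],[0.04,-0.2,-0.1,-0.008,1],[0.02,-0.095,-0.1,0,1],[0,0,-0.1,0,1],[0,0,0,0,1],[0,0,0,0,1]]]'
python3 - <<'E'
from h import *
import pickle
t,c=snap("top","pics/t2.png");s,c2=snap("scene","pics/s2.png")
a=cv2.resize(t[80:300,310:480],None,fx=2.3,fy=2.3,interpolation=3)
b=cv2.resize(s[170:340,120:320],None,fx=2,fy=2,interpolation=3)
o=np.zeros((520,800,3),np.uint8);o[:a.shape[0],:a.shape[1]]=a;o[:b.shape[0],400:]=b
cv2.imwrite("pics/c2.png",o)
E
```

```text
time_s: 4.03
tcp_pos: [0.4631, -0.0798, 0.077]
tool_rot: [179.9, -0.1, 17.2]
ft_force: [0.4, -0.6, -3.8]
opening: 0.0202
finger_force: 59.5
time_s: 5.03
tcp_pos: [0.4795, -0.1636, 0.0462]
tool_rot: [-180.0, 0.0, 5.6]
ft_force: [0.6, -0.5, -3.4]
opening: 0.0204
finger_force: 59.4
```

View pics/c2.png

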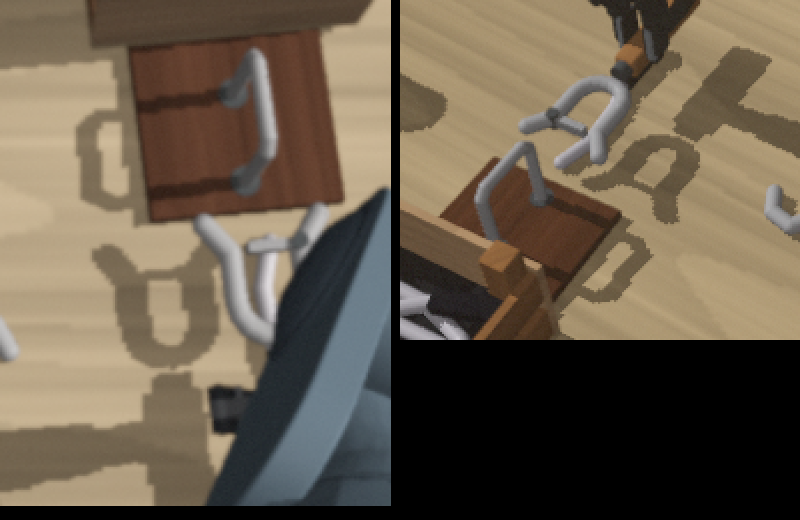

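The hook is held level, with its horns at top-crop (203,220) and (320,210), just short of the staple leg (245,185). The lever lies beneath it. I triangulate the horns to check height and alignment.

Run:
```python
from h import *
import pickle
C=pickle.load(open("cal.pkl","rb"))
T=lambda x,y:(310+x/2.3,80+y/2.3)
S=lambda x,y:(120+(x-400)/2,170+y/2)
def tri(a,b):
    o1,d1=ray(C["top"],*a);o2,d2=ray(C["scene"],*b);d1/=np.linalg.norm(d1);d2/=np.linalg.norm(d2)
    st=np.linalg.lstsq(np.c_[d1,-d2],o2-o1,rcond=None)[0];p=o1+st[0]*d1;q=o2+st[1]*d2;return (p+q)/2,round(np.linalg.norm(p-q),4)
L=tri(T(203,222),S(562,160));R=tri(T(320,212),S(527,126));H=tri(T(299,243),S(553,118));F=tri(T(268,152),S(524,148))
print(L,R,H,"ftop",F)
l=L[0];r=R[0];m=(l+r)/2;a=np.degrees(np.arctan2(*(l-r)[1::-1]))-90
print("mid",m,"yaw",a)
t=np.radians(5.6);X=np.array([np.cos(t),np.sin(t)]);Y=np.array([-X[1],X[0]])
for leg in((.635,-.150),(.634,-.1515)):
  d=np.array(leg)-m[:2];print("leg rel horn mid",d@X,d@Y)
  d=np.array(leg)-np.array([.4795,-.1636]);print("leg rel tcp",d@X,d@Y)
```

```text
(array([ 0.608079  , -0.13002825,  0.03731663]), np.float64(0.0268)) (array([ 0.60428265, -0.18964137,  0.04369227]), np.float64(0.0025)) (array([ 0.5851608 , -0.17665067,  0.04335089]), np.float64(0.0005)) ftop (array([ 0.63664107, -0.15486483,  0.06701095]), np.float64(0.0021))
mid [ 0.60618082 -0.15983481  0.04050445] yaw -3.6438582876991887
leg rel horn mid 0.029641342663612145 0.006975611405940002
leg rel tcp 0.15608498813389923 -0.0016390482727948394
leg rel horn mid 0.02849974091399159 0.005580353205726403
leg rel tcp 0.15494338638427865 -0.0030343064730084385
```

```bash
python3 -m creep '[[[0.1,0.01,0,0,1],[0.1,0.01,0,0,1],[0.1,0.01,0,0,1],[0.1,0.01,0,0,1]]]'
python3 -m creep '[[[0.1,0.01,0,0,1],[0.1,0.01,0,0,1],[0.1,0.01,0,0,1],[0.1,0.01,0,0,1]]]'
python3 -m creep '[[[0.04,0.004,0,0,1],[0.03,0.003,0,0,1],[0.02,0.002,0,0,1],[0,0,0,0,1]]]'
python3 - <<'E'
from h import *
t,c=snap("wrist","pics/w3.png");s,c2=snap("scene","pics/s3.png")
b=cv2.resize(s[170:340,120:320],None,fx=2,fy=2,interpolation=3)
o=np.zeros((480,800,3),np.uint8);o[:340,400:]=b;o[:,:400]=cv2.resize(t[0:240,220:420],(400,480))
cv2.imwrite("pics/c3.png",o)
E
```

```text
time_s: 5.62
tcp_pos: [0.5204, -0.1601, 0.0463]
tool_rot: [180.0, -0.0, 5.5]
ft_force: [-0.1, -0.9, -3.5]
opening: 0.0205
finger_force: 59.4
time_s: 6.12
tcp_pos: [0.5581, -0.1564, 0.045]
tool_rot: [-180.0, 0.3, 5.5]
ft_force: [3.1, -7.0, -6.1]
opening: 0.0204
finger_force: 59.5
time_s: 6.62
tcp_pos: [0.5686, -0.1551, 0.0463]
tool_rot: [-180.0, 0.0, 5.5]
ft_force: [0.3, -0.8, -3.8]
opening: 0.02
finger_force: 59.5
```

View pics/c3.png

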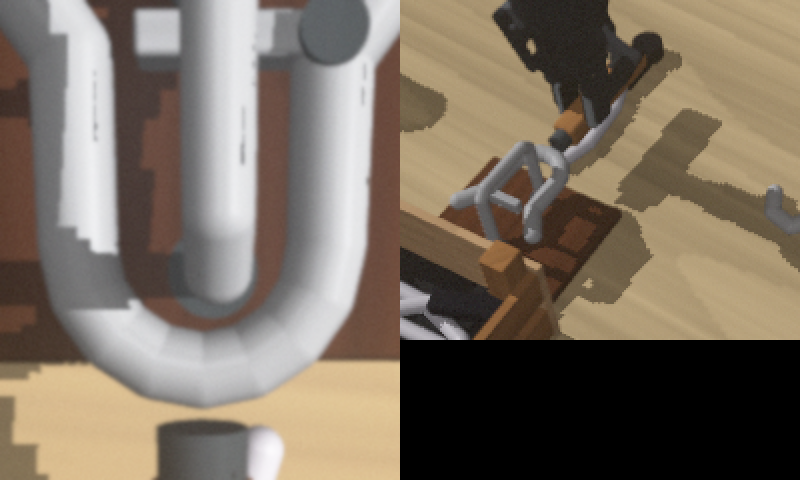

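The left half shows the staple leg inside the U with the gate closed across in front of it. I'll pull back slightly to centre the leg, lower, and release.

```bash
python3 -m creep '[[[-0.04,-0.004,-0.05,0,1],[-0.04,-0.004,-0.05,0,1],[0,0,-0.05,0,1],[0,0,0,0,1]]]'
python3 -m creep '[[[0,0,-0.03,0,1],[0,0,-0.03,0,1],[0,0,-0.02,0,1],[0,0,0,0,1]]]'
```

```text
time_s: 7.22
tcp_pos: [0.56, -0.1558, 0.0306]
tool_rot: [-180.0, 0.1, 5.5]
ft_force: [-0.0, -0.2, -3.4]
opening: 0.0202
finger_force: 59.5
time_s: 7.72
tcp_pos: [0.5604, -0.156, 0.0231]
tool_rot: [-180.0, 0.0, 5.5]
ft_force: [-0.6, 0.2, -3.3]
opening: 0.0203
finger_force: 59.5
```

```bash
python3 -m creep '[[[0,0,-0.02,0,1],[0,0,-0.01,0,1],[0,0,0,0,1]]]'
python3 -m creep '[[[0,0,0,0,0.2],[0,0,0,0,0],[0,0,0,0,-0.2],[0,0,0,0,-0.3],[0,0,0,0,-0.3]]]'
python3 -m creep '[[[0,0,0.1,0,-0.3],[0,0,0.3,0,-0.3],[0,0,0.5,0,-0.3],[0,0,0.5,0,-0.3],[0,0,0.3,0,-0.3],[0,0,0,0,-0.3],[0,0,0,0,-0.3],[0,0,0,0,-0.3]]]'
python3 - <<'E'
from h import *
t,c=snap("wrist","pics/w4.png");s,c2=snap("scene","pics/s4.png")
b=cv2.resize(s[170:340,120:320],None,fx=2,fy=2,interpolation=3)
o=np.zeros((480,800,3),np.uint8);o[:340,400:]=b;o[:,:400]=cv2.resize(t[0:300,195:445],(400,480))
cv2.imwrite("pics/c4.png",o)
E
```

```text
time_s: 8.1
tcp_pos: [0.5608, -0.1561, 0.0207]
tool_rot: [180.0, -0.0, 5.5]
ft_force: [-1.2, 0.0, -1.4]
opening: 0.0202
finger_force: 59.9
time_s: 8.72
tcp_pos: [0.5606, -0.1561, 0.0203]
tool_rot: [180.0, -0.0, 5.5]
ft_force: [0.4, 0.1, -0.2]
opening: 0.0554
finger_force: 0.0
time_s: 9.72
tcp_pos: [0.5595, -0.1555, 0.1883]
tool_rot: [-179.9, 0.2, 5.5]
ft_force: [-0.4, -0.1, -1.0]
opening: 0.0554
finger_force: 0.0
```

View pics/c4.png

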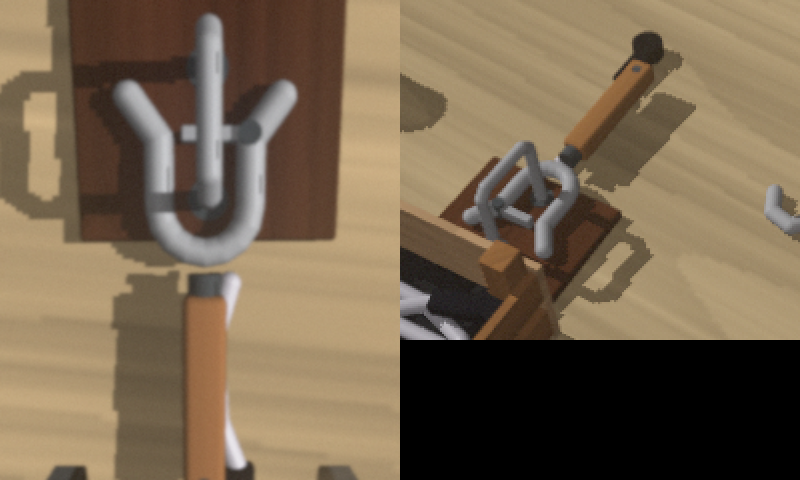

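The view shows the leg (208,195) inside the U, the gate shut across at row 132, and the hook resting on the lever and the board. The gripper is clear.

```bash
python3 -c "
from station import env
print(env.job_done())"
```

```text
the job is handed in; nothing more can be done
None
```

The snap hook is clipped onto the lever crate's staple, gate shut in front of the leg, handle released and gripper clear; I handed it in at about 10 s, and no pass/fail verdict came back.

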